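Demould a cast tile by the corner lug

ROBOT

A 6-joint arm with a two-finger parallel gripper is mounted at the origin on the work surface. World frame = base frame: x ahead of the robot, y to its left, z up, the work surface at z = 0. Lengths are in m, angles in rad, forces in N, time in s.
With the tool pointing down it reaches from about 0.375 to 0.9 m from the base axis. Payload 3.1 kg.
Tool frame: the origin (TCP) lies on the centre line of the jaws, within the pads' length; the fingertips stand 25 mm ahead of it and the grasp point (between the pads) lies 6 mm ahead of it; x points along the fingers, y is the direction in which the jaws open and shut, and the axes are right-handed (so a half turn about x gives the same grasp; the last joint's range is limited). The gripper opens to 87 mm and grips with 3 to 60 N. Pads are 19 mm wide; open, the fingers measure 117 mm over their backs; the gripper's body (75 mm by 190 mm) begins 51 mm behind the grasp point.
Start: joints at [-1.389, 0.527, 1.433, -0, 1.181, -0.178], TCP at [0.221, -0.585, 0.248] pointing down, gripper open.
Joint ranges: [-3.08, 3.08], [-0.75, 2.2], [0.22, 2.44], [-1.43, 4.57], [0, 2.65], [-2.85, 2.85]. Speed limits (rad/s): [2.79, 2.79, 3.14, 3.14, 3.14, 3.14].

INTERFACE

Orientations are given as a unit quaternion [x, y, z, w].
In Python, from rig import robot gives the robot as it stands. The module is installed in compiled form; this text tells all that it offers.
- The arm moves only by the tool move_arm, never from a script. Its argument "commands" is a list of rows, each a list of 5 numbers: the gripper's target within -1 to 1 (shut at 1, half-way at 0, fully open at -1), then the shift along the tool's x, y, z in mm, then the turn about the tool's x in degrees. A call has 1 to 8 rows; each row is the pose to reach, as a shift and turn from the pose commanded when the call began, along the tool's axes at that moment; what a row does not reach only later rows make up. A row lasts 1/12 s, in which the tool goes at most 41.7 mm and 7.16 degrees, less where a joint would pass 70% of its speed; a pose out of reach is approached as far as the arm can. A call with a gripper value outside its range is refused whole. The fingers move at their own pace and stop on an object; "newtons" is the grip in N (left out, the last holds). Time passes only in rows, so rows that repeat a pose let the fingers close. It gives the time, the measured TCP pose, the force and the opening at its end, in the units of the state.
- robot.get_obs(): the state, without advancing time (a new reading comes with each control period).
- robot.camera(name): name is "scene" or "top" or "wrist"; returns a dict with "image" (420x560x3 uint8, red, green, blue), "fx", "fy", "cx", "cy" (pixels), "xyz" and "rotation" of the camera in the world; the wrist camera has in their place "tool_from_camera" (4x4, takes a point from camera to tool coordinates, whose origin is the TCP and whose axes are the tool frame's). Camera axes: x right, y down, z forward; pixel columns grow to the right and rows downward; lengths in m; the calibration is good to about 2 mm. The wrist camera is an equidistant fisheye: a pixel r from the principal point sees the ray r / f radians off the axis. A picture is of the moment at which its call begins: read the wrist's pose just before it. There is no depth.
- robot.hand_in(): hands the job in, once; it reports no verdict.
Trained networks look in a picture, given as the dict that the camera call returned (one of the last four; its "shot" number tells which), for a name from the list of things; names that differ only in an ending like _2 or _b are one class to them, and where a whole thing is asked for, a point or a joint stands for the part that bears it (a point fixed in the world has none). Each returns a list of dicts, best first, with "p" (0 to 1); they miss things now and then, are a little off and sometimes report something else, mostly with a low value. They report only what shows in the picture. A call takes as long as a camera call. They do not tell look-alikes from the thing itself.
- robot.regions_of(picture, name): "pixels" (420x560 bool, what is visible of it) and "bbox" ([left, top, right, bottom] in pixels, round what is visible of it).
The state is a dict: "time": time; "q": joint angles; "joint_velocities": joint speeds; "joint_torque": joint torques, N m; "position": TCP position; "tool_rot": TCP orientation; "ft_force": force on the tool from outside, world axes, zero at the start; "moment": the same for the moment, N m; "grip_width": finger opening in m.
Only numpy, scipy, OpenCV 4.12 (cv2) and the standard library are available. Lean on these libraries where they do the work, as an engineer would, in place of code of your own. Each camera call takes 0.05 s, during which the arm holds its last target.

TASK

The green form is still clinging to the cast tile on the plywood board. Take it by the lug on its corner and peel it off: raise the lug corner well up first, to let the air in, while the opposite corner stays down on the board, then lift the form clear. Finish while still holding the form still over the middle of the grey crumb tub, about a hand's breadth above its rim and roughly level, hollow side down; do not touch the tile or drag it along, do not disturb the other things, and do not let go of the form.

Things in the scene. Friction and masses are not known exactly. Their poses are not given: they have to be found in the camera images.
- lug (a point): Where to grip: middle of the green form's lug, an upright flat fin 12 mm thick, 38 mm long, 46 mm high on one cut corner. It runs outward at 45 deg between the form's +x and +y; pinch its two flat faces. The point is 15 mm below the fin's top edge, 31 mm above the form's underside, 34 mm above the tile's foot when seated. Axes of the form: x length, y width, z up out of the closed top.
- form_mid (a point): Middle of the form, 22 mm above its underside: a stiff green shell, 0.14 to 0.22 kg, 180 x 140 mm over the flange, 48 mm high, capped over the tile, flange 3 mm above the board. In its axes the lug is at (+86.5, +66.5, +9) mm from here, the far corner at (-78.5, -58.5, -22). It clings at 4 places on the long sides, about 2.5 N each; raising the lug takes about 6 N; at 0.25 rad of tilt it is loose.
- far_corner (a point): Underside of the form's flange at the cut corner opposite the lug: the point about which the form pivots on the board as the lug is raised. Axes of the form.
- cast: The cast-stone tile under the form: off-white block, 150 x 110 mm at the foot, 144 x 104 mm at 40 mm height, with a raised panel on top to 48 mm; 1.6 to 1.9 kg, loose on the board, cut corners. Origin at the centre of its foot; axes as the form's while that is seated. Must stay where it is, untouched by the gripper.
- board: Plywood ware board 250 x 220 x 18 mm lying on the bench, does not move; origin at the centre of its underside.
- tub_rim (a point): Grey open crumb tub, 250 x 210 mm outside (262 x 222 mm over the lip), 75 mm high, stands on the bench and does not move; this point is the centre of its mouth, level with the rim.
- scraper: Bystander: filling knife, wooden handle and steel blade, 205 mm long, lying flat; origin on the bench near the root of the blade.
- bowl: Bystander: blue mixing bowl, 100 mm across, 60 mm high; origin under its centre.
- dry_cast: Bystander: a finished, dry tile of the same shape, already demoulded; origin at the centre of its foot.
- jar: Bystander: white jar of mould release with a red lid, 60 mm across, 75 mm high; origin under its centre.
Not all that is in view belongs to the job. There is more than one size of the part that bears lug; the job needs the smaller.

How it is judged:
By the outcome, as a careful person would: the job done as asked, in the order asked, and still so for the second after the job is handed in, while the arm keeps its last pose, push and grip.
It also fails if it takes over 45 s, if anything falls off the work surface, if the arm or the gripper's body presses on something with over 40 N, if the wrist force passes 120 N, or if a joint passes its speed limit or range.

## Working session

There is one attempt and no reset: what is moved stays moved. The work goes in short steps, Python scripts to look and compute and a tool call to move; the robot and the scene stay as the last step left them, time stands still between calls to the robot, and variables do not carry over. Pictures are saved under pics/ and viewed, and the job is handed in when it is done.

Besides the shell and the picture viewer there is one more tool, called as name(argument=value, ...), one argument or row to a line, values as JSON. move_arm: Moves the arm, as the interface text tells. Its arguments: {"type":"object","properties":{"commands":{"type":"array","items":{"type":"array","items":{"type":"number"}}},"newtons":{"type":"number"}},"required":["commands"]}

```bash
mkdir -p pics; ls; python3 - <<'E'
from rig import robot
import cv2,pickle
o=robot.get_obs();print({k:o[k] for k in('time','q','position','tool_rot','ft_force','grip_width')})
for n in("scene","top","wrist"):
    c=robot.camera(n);cv2.imwrite(f"pics/{n}0.png",c["image"][:,:,::-1]);pickle.dump(c,open(f"{n}0.pkl","wb"))
    print(n,{k:v for k,v in c.items() if k!="image"})
    for t in("lug","tub_rim","board","dry_cast","scraper","bowl","jar","cast"):
        print(n,t,[(round(d["p"],2),d["bbox"]) for d in robot.regions_of(c,t)])
E
```

```text
pics
{'time': 0.0, 'q': array([-1.38850646e+00,  5.28466706e-01,  1.43388297e+00, -3.28135901e-06,
        1.18139329e+00, -1.78480946e-01]), 'position': array([ 0.22053677, -0.58408225,  0.24657739]), 'tool_rot': array([-0.6956307 , -0.12762175,  0.69563574, -0.12610125]), 'ft_force': array([0.1636345 , 0.11563766, 0.02239952]), 'grip_width': 0.08676805072370539}
scene {'fx': 504.3453879876594, 'fy': 504.3453879876594, 'cx': 277.5011533930283, 'cy': 208.7762273072505, 'xyz': array([ 1.21207915, -0.7249989 ,  1.27790217]), 'rotation': array([ 0.86046416,  0.40640528, -0.12932551, -0.2787671 ]), 'shot': 1}
scene lug [(0.71, [61.8, 228.1, 165.7, 303.6]), (0.69, [225.3, 195.0, 300.1, 245.5])]
scene tub_rim [(0.81, [306.2, 111.5, 410.8, 200.5]), (0.49, [263.8, 137.2, 293.9, 166.4])]
scene board [(0.56, [214.4, 177.8, 319.5, 269.2])]
scene dry_cast [(0.6, [316.6, 79.6, 362.1, 119.5])]
scene scraper [(0.6, [160.2, 184.0, 217.7, 218.3]), (0.43, [224.2, 195.8, 300.7, 245.5])]
scene bowl [(0.69, [223.3, 190.6, 300.3, 248.5]), (0.58, [264.6, 138.1, 295.8, 162.2])]
scene jar [(0.83, [362.9, 216
[... 645 characters left out ...]
8.7])]
top jar []
top cast []
wrist {'fx': 325.19226210127806, 'fy': 325.19226210127806, 'cx': 279.1611148379093, 'cy': 212.60712490091973, 'tool_from_camera': array([[ 1.11829231e-03, -2.53707260e-01,  9.67280402e-01,
        -1.37942788e-01],
       [ 9.99999342e-01,  3.56303041e-05, -1.14677389e-03,
        -4.19300485e-04],
       [ 2.56480366e-04,  9.67281048e-01,  2.53707132e-01,
        -6.92378615e-02],
       [ 0.00000000e+00,  0.00000000e+00,  0.00000000e+00,
         1.00000000e+00]]), 'shot': 3}
wrist lug [(0.73, [220.0, 1.2, 465.9, 212.0])]
wrist tub_rim []
wrist board []
wrist dry_cast []
wrist scraper [(0.95, [91.7, 0.0, 140.7, 137.1])]
wrist bowl []
wrist jar []
wrist cast []
```

View pics/scene0.png

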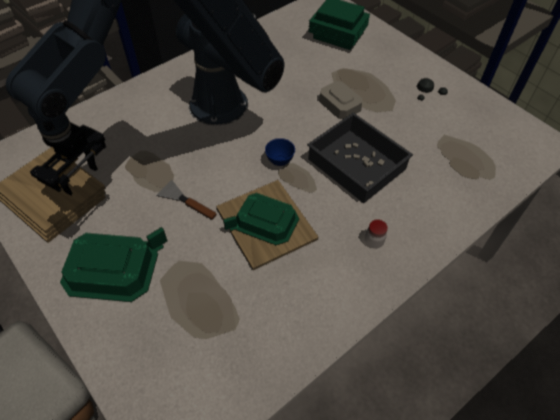

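View pics/top0.png

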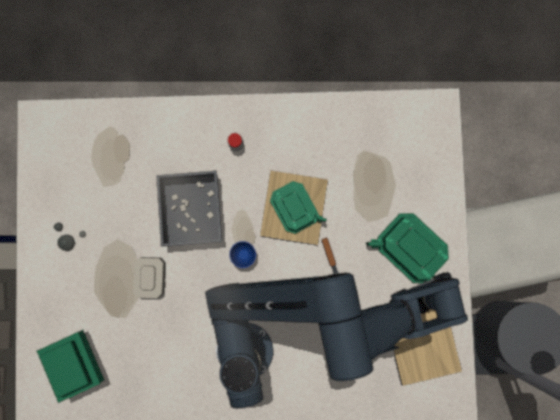

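View pics/wrist0.png

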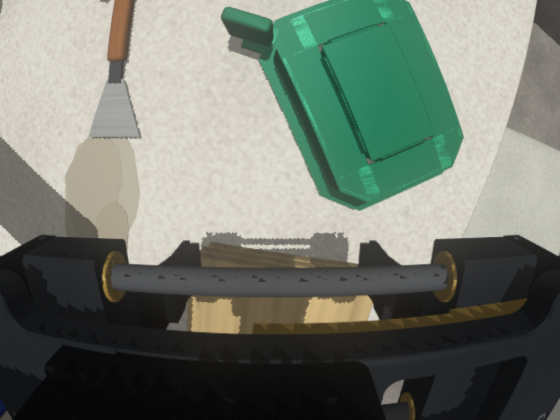

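```bash
python3 - <<'E'
import pickle,cv2
c=pickle.load(open("top0.pkl","rb"))["image"][:,:,::-1]
cv2.imwrite("pics/topz.png",cv2.resize(c[150:300,250:450],None,fx=4,fy=4,interpolation=cv2.INTER_CUBIC))
c=pickle.load(open("scene0.pkl","rb"))["image"][:,:,::-1]
cv2.imwrite("pics/scz.png",cv2.resize(c[165:285,200:340],None,fx=5,fy=5,interpolation=cv2.INTER_CUBIC))
E
```

```text
(no output)
```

View pics/topz.png

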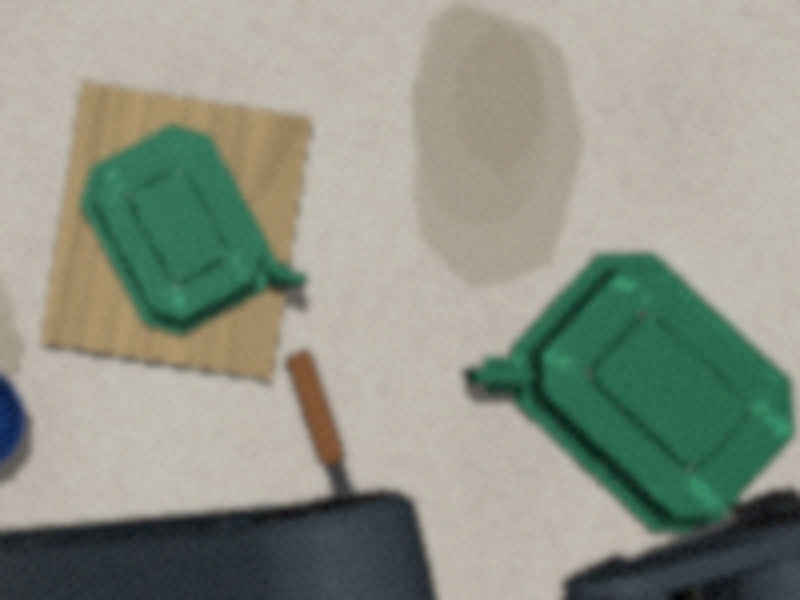

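View pics/scz.png

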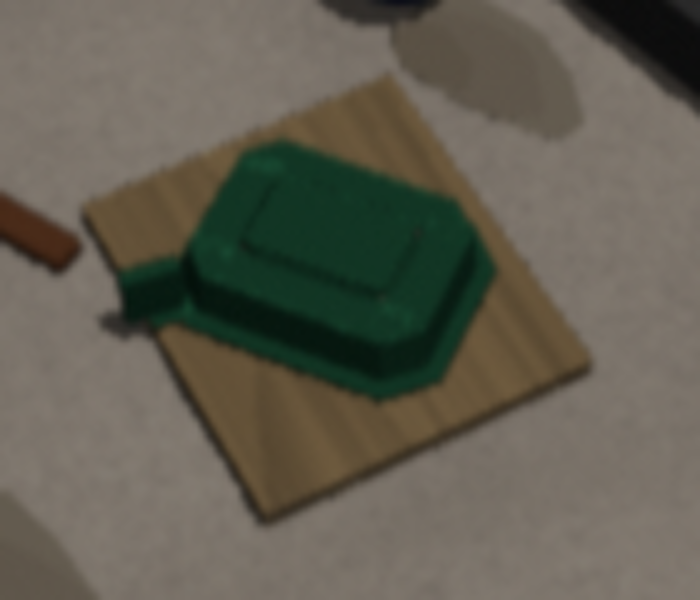

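The small form sits on the central board (top view, lug near pixel 321,219). The larger look-alikes are at top (410,248) and bottom-left. Next I'll fit the form's pose in both fixed views.

```bash
cat > h.py <<'E'
import numpy as np,cv2,pickle
from scipy.spatial.transform import Rotation as R
from scipy.optimize import minimize
def proj(c,P):
    r=R.from_quat(c["rotation"]).as_matrix(); p=(np.asarray(P)-c["xyz"])@r
    return np.c_[c["fx"]*p[:,0]/p[:,2]+c["cx"],c["fy"]*p[:,1]/p[:,2]+c["cy"]]
def octa(a,b,c): return np.array([[a,b-c],[a-c,b],[-a+c,b],[-a,b-c],[-a,-b+c],[-a+c,-b],[a-c,-b],[a,-b+c]])
def parts():
    # form axes, relative form_mid
    f=[np.r_[np.c_[octa(.09,.07,.023),np.full(8,-.022)],np.c_[octa(.09,.07,.023),np.full(8,-.018)]],
       np.r_[np.c_[octa(.080,.060,.021),np.full(8,-.022)],np.c_[octa(.076,.056,.02),np.full(8,.020)],np.c_[octa(.05,.035,.01),np.full(8,.026)]]]
    u=np.array([1,1])/2**.5;v=np.array([-1,1])/2**.5
    f.append(np.array([[*(np.array([.0865,.0665])+s*.019*u+t*.006*v),z] for s in(-1,1) for t in(-1,1) for z in(-.022,.024)]))
    return f
def sil(c,x,y,yaw,z=.043,S=4):
    m=np.zeros((420*S,560*S),np.uint8);Rz=R.from_euler('z',yaw).as_matrix()
    for p in parts():
        q=proj(c,p@Rz.T+[x,y,z]); q=(q+.5)*S-.5
        cv2.fillConvexPoly(m,cv2.convexHull(np.round(q).astype(np.int32)),1)
    return cv2.resize(m.astype(np.float32),(560,420),interpolation=cv2.INTER_AREA)
def green(c):
    i=c["image"].astype(float);return ((i[...,1]>1.25*i[...,0])&(i[...,1]>1.1*i[...,2])&(i[...,1]>25))
def backproj(c,uv,z):
    d=np.array([(uv[0]-c["cx"])/c["fx"],(uv[1]-c["cy"])/c["fy"],1]);d=R.from_quat(c["rotation"]).as_matrix()@d
    return c["xyz"]+d*(z-c["xyz"][2])/d[2]
E
python3 - <<'E'
from h import *
t=pickle.load(open("top0.pkl","rb"));s=pickle.load(open("scene0.pkl","rb"))
def win(m,b):
    o=np.zeros(m.shape,np.float32);l,tp,r,bt=b;o[tp:bt,l:r]=m[tp:bt,l:r];return o
mt=win(green(t),(258,170,340,245));ms=win(green(s),(205,180,315,258))
print(mt.sum(),ms.sum())
def fit(use):
    f=lambda p:sum(np.abs(sil(c,*p)-m).sum()/m.sum() for c,m in use)
    x0=[*backproj(t,(294,207),.043)[:2],np.deg2rad(-151)]
    best=min((minimize(f,x0,method='Nelder-Mead',options=dict(initial_simplex=np.array([x0]*4)+np.r_[np.zeros((1,3)),k*np.diag([.008,.008,.1])])) for k in(1,-1,.5)),key=lambda r:r.fun)
    return best
for n,u in(("top",[(t,mt)]),("sc",[(s,ms)]),("both",[(t,mt),(s,ms)])):
    b=fit(u);x,y,a=b.x
    Rz=R.from_euler('z',a).as_matrix()
    print(n,b.fun,b.x.round(4),np.rad2deg(a).round(2),"lug",(Rz@[.0865,.0665,.009]+[x,y,.043]).round(4))
for c,q,nm,bx in((t,t,'t',(250,160,350,260)),(s,s,'s',(200,170,330,280))):
    im=c["image"][:,:,::-1].copy();d=sil(c,*b.x);e=cv2.Canny((d>.5).astype(np.uint8)*255,50,100);im[e>0]=(0,0,255)
    l,tp,r,bt=bx;cv2.imwrite(f"pics/fit_{nm}.png",cv2.resize(im[tp:bt,l:r],None,fx=4,fy=4,interpolation=cv2.INTER_NEAREST))
# tub
def tubm(c,nm):
    pass
for uv in((154.5,167.8),(222.6,167.8),(222.6,249),(154.5,249),(188.5,208)): print(backproj(t,uv,.075).round(3))
E
```

```text
1661.0 2198.0
top 0.07702438533306122 [ 0.5275 -0.1985 -2.6862] -153.91 lug [ 0.4791 -0.2963  0.052 ]
sc 0.15337806940078735 [ 0.5262 -0.1983 -2.6649] -152.69 lug [ 0.4799 -0.2971  0.052 ]
both 0.23326924443244934 [ 0.5261 -0.1979 -2.6698] -152.97 lug [ 0.4793 -0.2964  0.052 ]
[0.681 0.308 0.075]
[0.674 0.059 0.075]
[0.378 0.066 0.075]
[0.386 0.311 0.075]
[0.53  0.186 0.075]
```

```bash
python3 - <<'E'
import cv2,numpy as np
a=cv2.imread("pics/fit_t.png");b=cv2.imread("pics/fit_s.png");h=max(a.shape[0],b.shape[0])
a=cv2.copyMakeBorder(a,0,h-a.shape[0],0,0,0);b=cv2.copyMakeBorder(b,0,h-b.shape[0],0,0,0)
m=np.hstack([a,b]);cv2.imwrite("pics/fit.png",cv2.resize(m,(800,int(800*h/m.shape[1]))))
E
```

```text
(no output)
```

View pics/fit.png

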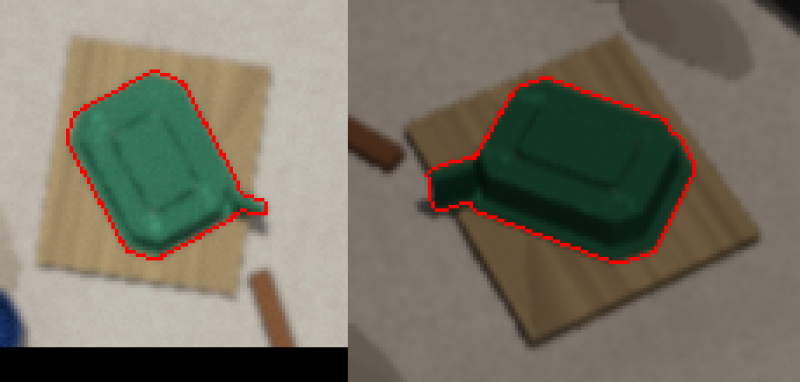

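```bash
cat >> h.py <<'E'
def plan(o,tgt,yaw=None,jaw=None):
    """tgt TCP world; jaw = desired world angle of the tool y axis (deg, mod 180)"""
    M=R.from_quat(o["tool_rot"]).as_matrix()
    print("tool axes x",M[:,0].round(3),"y",M[:,1].round(3),"z",M[:,2].round(3))
    print("shift mm",((np.asarray(tgt)-o["position"])@M*1000).round(1))
    if jaw is not None:
        a=np.rad2deg(np.arctan2(M[1,1],M[0,1]));d=(jaw-a+90)%180-90
        print("jaw now",a.round(2),"world dyaw",d.round(2),"=> turn about tool x",(-d).round(2), "q6",o["q"][5].round(2),"q1",o["q"][0].round(2))
E
python3 - <<'E'
from h import *
from rig import robot
o=robot.get_obs();plan(o,[.479,-.2965,.15],jaw=161.8)
t=pickle.load(open("top0.pkl","rb"));s=pickle.load(open("scene0.pkl","rb"))
c=robot.camera("top");rt=robot.regions_of(c,"tub_rim");c2=robot.camera("scene");rs=robot.regions_of(c2,"tub_rim")
mt=rt[0]["pixels"];ms=rs[0]["pixels"]
def ts(c,x,y,a,S=4):
    m=np.zeros((420*S,560*S),np.uint8);Rz=R.from_euler('z',a).as_matrix();pts=[]
    P=[[sx*.131,sy*.111,.075] for sx in(1,-1) for sy in(1,-1)]+[[sx*.131,sy*.111,.07] for sx in(1,-1) for sy in(1,-1)]+[[sx*.115,sy*.095,0] for sx in(1,-1) for sy in(1,-1)]
    q=(proj(c,np.array(P)@Rz.T+[x,y,0])+.5)*S-.5
    cv2.fillConvexPoly(m,cv2.convexHull(np.round(q).astype(np.int32)),1)
    return cv2.resize(m.astype(np.float32),(560,420),interpolation=cv2.INTER_AREA)
for nm,u in(("t",[(c,mt)]),("s",[(c2,ms)]),("b",[(c,mt),(c2,ms)])):
    f=lambda p:sum(np.abs(ts(k,*p)-m).sum()/m.sum() for k,m in u)
    rr=[]
    for a0 in(0,.1,-.1,1.5,1.6,1.4):
        x0=np.array([.53,.186,a0]);rr.append(minimize(f,x0,method='Nelder-Mead',options=dict(initial_simplex=x0+np.r_[np.zeros((1,3)),np.diag([.01,.01,.1])])))
    b=min(rr,key=lambda r:r.fun);print(nm,b.fun,b.x.round(4))
E
```

```text
tool axes x [ 0.  0. -1.] y [ 0.353 -0.936 -0.   ] z [-0.936 -0.353 -0.   ]
shift mm [  97.5 -178.5 -343.4]
jaw now -69.33 world dyaw 51.13 => turn about tool x -51.13 q6 -0.18 q1 -1.39
t 0.02209851551956815 [0.5299 0.1864 0.0505]
s 0.04633072867633214 [0.535  0.182  0.0362]
b 0.08478870443734826 [0.5314 0.1854 0.0538]
```

move_arm(
  commands=[
    [0, 0, -22, -43, -7],
    [0, 0, -44, -86, -14],
    [0, 0, -66, -129, -21],
    [0, 0, -88, -172, -28],
    [0, 0, -110, -215, -35],
    [0, 0, -132, -257, -42],
    [0, 0, -154, -300, -49],
    [0, 30, -170, -330, -51.1],
  ],
  newtons=12,
)

```text
time: 2.22
position: [0.445, -0.3391, 0.2354]
tool_rot: [0.572, 0.414, -0.572, 0.418]
ft_force: [1.3, 0.2, 0.8]
grip_width: 0.0458
```

```bash
cat > look.py <<'E'
from h import *
from rig import robot
import sys
o=robot.get_obs();c=robot.camera("wrist");nm=sys.argv[1]
pickle.dump((o,c),open(f"w_{nm}.pkl","wb"))
im=c["image"][:,:,::-1].copy()
M=R.from_quat(o["tool_rot"]).as_matrix();T=c["tool_from_camera"]
def wproj(P):
    p=(np.asarray(P)-o["position"])@M; p=(p-T[:3,3])@T[:3,:3]
    n=np.hypot(p[:,0],p[:,1]);th=np.arctan2(n,p[:,2]);k=c["fx"]*th/n
    return np.c_[p[:,0]*k+c["cx"],p[:,1]*k+c["cy"]]
x,y,a=.5268,-.1982,np.deg2rad(-153.2)
if len(sys.argv)>2: x,y,a=map(float,sys.argv[2:5]);a=np.deg2rad(a)
Rz=R.from_euler('z',a).as_matrix()
P=parts();
for p in (P[0][:8],P[2][[1,5,7,3]]):
    q=wproj(p@Rz.T+[x,y,.043]);cv2.polylines(im,[np.round(q*8).astype(np.int32)],True,(0,0,255),1,cv2.LINE_AA,3)
q=wproj((Rz@[.0865,.0665,.009]+[x,y,.043])[None])[0];cv2.circle(im,tuple(np.round(q).astype(int)),3,(255,0,255),1)
cv2.imwrite(f"pics/w_{nm}.png",im);print(o["position"].round(4),o["ft_force"].round(1),o["grip_width"],o["time"]);plan(o,[.479,-.2965,.15],jaw=161.8)
E
python3 look.py 1
```

```text
[ 0.445  -0.3391  0.2354] [1.3 0.2 0.8] 0.045825787164764764 2.2167
tool axes x [ 0.005 -0.005 -1.   ] y [ 0.951 -0.308  0.006] z [-0.308 -0.951  0.003]
shift mm [ 85.4  18.7 -51.2]
jaw now -17.94 world dyaw -0.26 => turn about tool x 0.26 q6 -0.54 q1 -0.85
```

View pics/w_1.png

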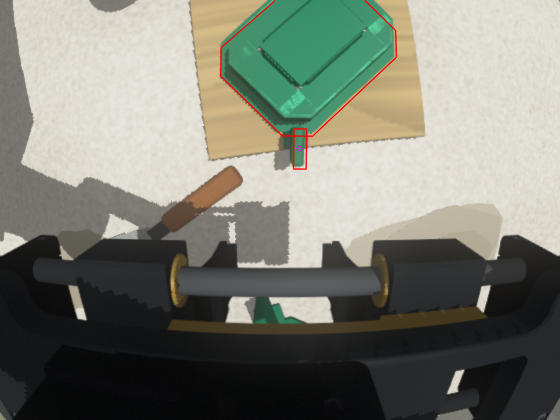

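move_arm(
  commands=[
    [0, 0, 0, 0, 0],
    [0, 0, 0, 0, 0],
    [0, 0, 0, 0, 0],
  ],
)

```text
time: 2.52
position: [0.4422, -0.3405, 0.2331]
tool_rot: [-0.573, -0.414, 0.573, -0.415]
ft_force: [0.2, -0.4, 0.1]
grip_width: 0.0435
```

```bash
python3 look.py 2
```

```text
[ 0.4422 -0.3405  0.2331] [ 0.2 -0.4  0.1] 0.04351572441789259 2.5167
tool axes x [ 0.    -0.001 -1.   ] y [ 0.95  -0.314  0.001] z [-0.314 -0.95   0.001]
shift mm [ 83.1  21.1 -53.4]
jaw now -18.28 world dyaw 0.08 => turn about tool x -0.08 q6 -0.54 q1 -0.86
```

View pics/w_2.png

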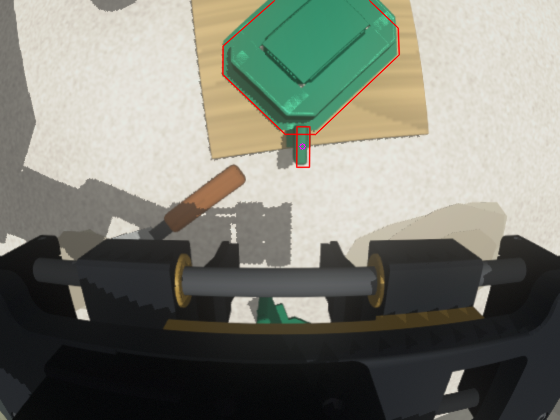

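The lug projects about where it's seen (303,146), within 1–2 px. Moving to a low hover over it.

move_arm(
  commands=[
    [0, 20, 7, -18, 0],
    [0, 50, 14, -36, 0],
    [0, 80, 20, -52, 0],
    [0, 103, 21, -53, 0],
    [0, 103, 21, -53, 0],
    [0, 103, 21, -53, 0],
  ],
)

```text
time: 3.07
position: [0.478, -0.2967, 0.1292]
tool_rot: [-0.573, -0.415, 0.574, -0.413]
ft_force: [-1.2, -0.9, -0.8]
grip_width: 0.0438
```

```bash
python3 look.py 3
```

```text
[ 0.478  -0.2967  0.1292] [-1.2 -0.9 -0.8] 0.043833401623662005 3.0667
tool axes x [-0.002  0.001 -1.   ] y [ 0.949 -0.315 -0.002] z [-0.315 -0.949 -0.001]
shift mm [-20.8   0.8  -0.5]
jaw now -18.34 world dyaw 0.14 => turn about tool x -0.14 q6 -0.43 q1 -0.75
```

View pics/w_3.png

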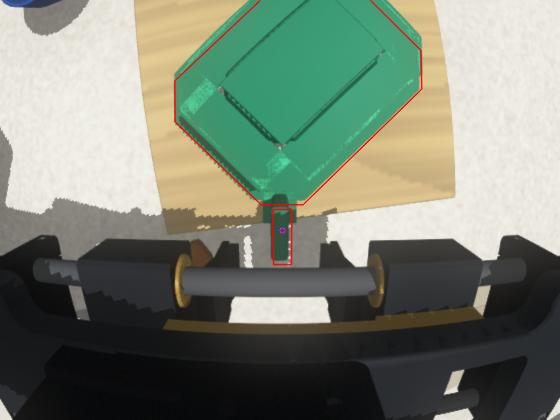

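```bash
python3 - <<'E'
import cv2,pickle
o,c=pickle.load(open("w_3.pkl","rb"))
i=c["image"][:,:,::-1];cv2.imwrite("pics/z3.png",cv2.resize(i[170:280,210:350],None,fx=5,fy=5,interpolation=cv2.INTER_CUBIC))
E
```

```text
(no output)
```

View pics/z3.png

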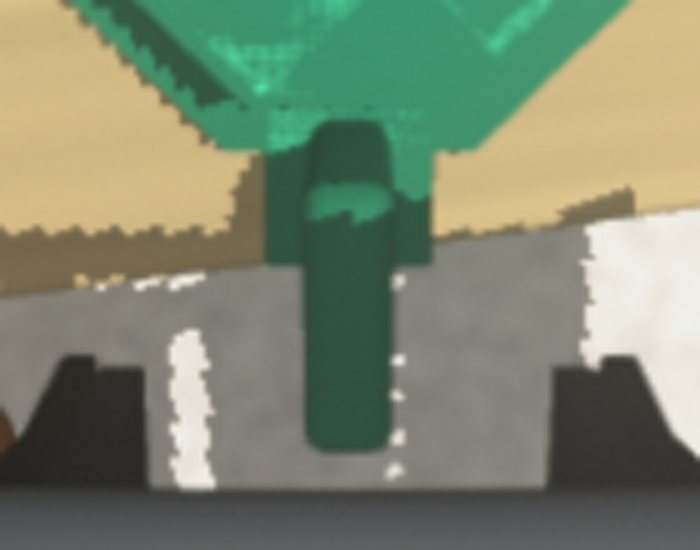

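move_arm(
  commands=[
    [0, 30, 0, -1, 0],
    [0, 55, 0, -1, 0],
    [0, 71, 0, -1, 0],
    [0, 71, 0, -1, 0],
    [0, 71, 0, -1, 0],
  ],
)

```text
time: 3.53
position: [0.4795, -0.2963, 0.06]
tool_rot: [0.573, 0.413, -0.573, 0.415]
ft_force: [0.2, -0.0, 0.5]
grip_width: 0.0436
```

```bash
python3 look.py 4
```

```text
[ 0.4795 -0.2963  0.06  ] [ 0.2 -0.   0.5] 0.04359445870439231 3.5333
tool axes x [ 0.001 -0.001 -1.   ] y [ 0.949 -0.314  0.002] z [-0.314 -0.949  0.001]
shift mm [-90.   -0.3   0.5]
jaw now -18.32 world dyaw 0.12 => turn about tool x -0.12 q6 -0.43 q1 -0.75
```

View pics/w_4.png

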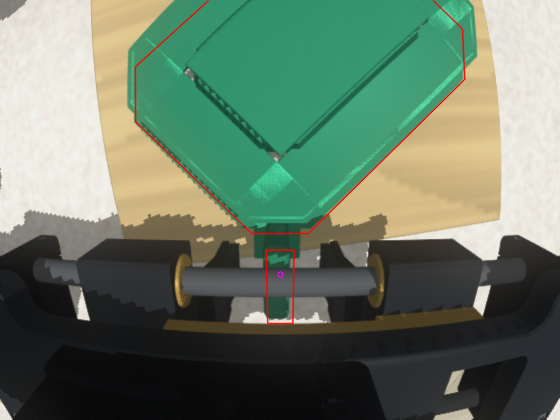

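move_arm(
  commands=[
    [0, 1.5, 0, -2, 0],
    [1, 1.5, 0, -2, 0],
    [1, 1.5, 0, -2, 0],
    [1, 1.5, 0, -2, 0],
    [1, 1.5, 0, -2, 0],
    [1, 1.5, 0, -2, 0],
  ],
  newtons=12,
)

```text
time: 4.08
position: [0.48, -0.2928, 0.0576]
tool_rot: [0.573, 0.414, -0.573, 0.415]
ft_force: [-0.4, -0.1, -0.6]
grip_width: 0.0182
```

```bash
python3 look.py 5
```

```text
[ 0.48   -0.2928  0.0576] [-0.4 -0.1 -0.6] 0.01822257511599788 4.0833
tool axes x [ 0. -0. -1.] y [ 0.95  -0.313  0.   ] z [-0.313 -0.95   0.   ]
shift mm [-92.4   0.3   3.8]
jaw now -18.22 world dyaw 0.02 => turn about tool x -0.02 q6 -0.43 q1 -0.75
```

View pics/w_5.png

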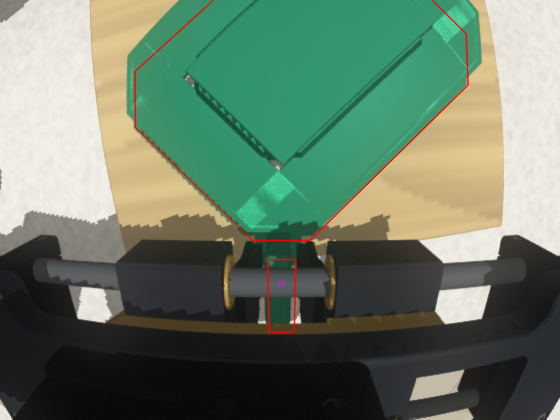

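move_arm(
  commands=[
    [1, 0, 0, 0, 0],
    [1, 0, 0, 0, 0],
    [1, 0, 0, 0, 0],
    [1, 0, 0, 0, 0],
  ],
)

```text
time: 4.47
position: [0.4797, -0.2927, 0.0574]
tool_rot: [-0.573, -0.415, 0.573, -0.414]
ft_force: [-0.6, -0.3, 1.9]
grip_width: 0.012
```

move_arm(
  commands=[
    [1, -5, 0, -0.8, 0],
    [1, -10, 0, -1.7, 0],
    [1, -15, 0, -2.8, 0],
    [1, -20, 0, -4, 0],
    [1, -20, 0, -4, 0],
    [1, -20, 0, -4, 0],
  ],
)

```text
time: 4.97
position: [0.4811, -0.289, 0.0781]
tool_rot: [0.573, 0.414, -0.573, 0.415]
ft_force: [-2.7, -2.2, 1.2]
grip_width: 0.0117
```

```bash
cat > snap.py <<'E'
from h import *
from rig import robot
import sys
nm=sys.argv[1];o=robot.get_obs();print(o["position"].round(4),o["ft_force"].round(1),o["moment"].round(2),o["grip_width"].round(4),o["time"])
a=robot.camera("scene");w=robot.camera("wrist")
pickle.dump((o,a,w),open(f"s_{nm}.pkl","wb"))
x0,y0,x1,y1=(map(int,sys.argv[2:6]) if len(sys.argv)>2 else (190,130,330,270))
A=cv2.resize(a["image"][y0:y1,x0:x1,::-1],(400,400),interpolation=cv2.INTER_CUBIC)
A=np.clip(A.astype(float)*1.6,0,255).astype(np.uint8)
W=w["image"][:,:,::-1];W=cv2.resize(W,(400,300));W=cv2.copyMakeBorder(W,0,100,0,0,0)
cv2.imwrite(f"pics/s_{nm}.png",np.hstack([A,W]))
E
python3 snap.py a
```

```text
Traceback (most recent call last):
  File "snap.py", line 4, in <module>
    nm=sys.argv[1];o=robot.get_obs();print(o["position"].round(4),o["ft_force"].round(1),o["moment"].round(2),o["grip_width"].round(4),o["time"])
                                                                                                              ^^^^^^^^^^^^^^^^^^^^^
AttributeError: 'float' object has no attribute 'round'
```

```bash
sed -i 's/o\["grip_width"\].round(4)/o["grip_width"]/' snap.py; python3 snap.py a
```

```text
[ 0.4811 -0.289   0.0781] [-2.7 -2.2  1.2] [-0.19  0.36  0.  ] 0.011707932870337242 4.9667
```

View pics/s_a.png

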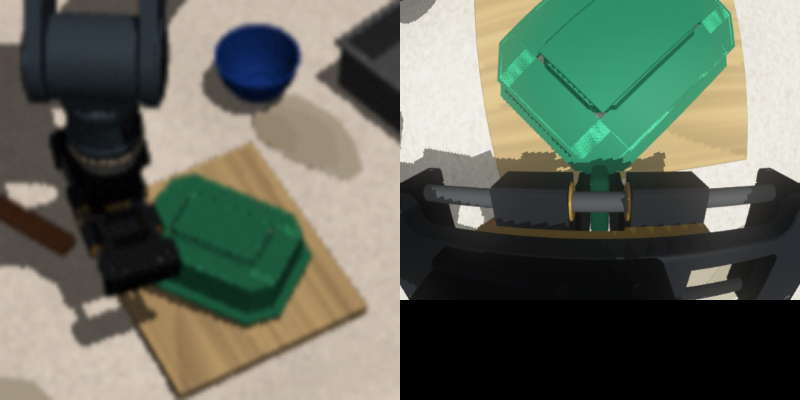

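```bash
cat > tiltfit.py <<'E'
from h import *
import sys
def pose(x,y,a,th,dz=0,S=0):
    """tilt th about far cut edge (axis perp. to lug diagonal), plus lift dz and slide S along diagonal; returns fn mapping form pts -> world"""
    u=np.array([1,1,0])/2**.5;v=np.array([-1,1,0])/2**.5
    far=np.array([-.0785,-.0585,-.022]);Rz=R.from_euler('z',a).as_matrix();Q=R.from_rotvec(-v*-1*-th).as_matrix()
    Q=R.from_rotvec(v*-th).as_matrix()
    return lambda p:((p-far)@Q.T+far+S*u)@Rz.T+[x,y,.043+dz]
def wp(o,c,P):
    M=R.from_quat(o["tool_rot"]).as_matrix();T=c["tool_from_camera"]
    p=(np.asarray(P)-o["position"])@M; p=(p-T[:3,3])@T[:3,:3]
    n=np.hypot(p[:,0],p[:,1]);th=np.arctan2(n,p[:,2]);k=c["fx"]*th/n
    return np.c_[p[:,0]*k+c["cx"],p[:,1]*k+c["cy"]]
def msil(pf,pts_fn,S=2):
    m=np.zeros((420*S,560*S),np.uint8)
    for p in parts():
        q=(pf(pts_fn(p))+.5)*S-.5
        cv2.fillConvexPoly(m,cv2.convexHull(np.round(q).astype(np.int32)),1)
    return cv2.resize(m.astype(np.float32),(560,420),interpolation=cv2.INTER_AREA)
E
python3 - <<'E'
from tiltfit import *
X=(.5268,-.1982,np.deg2rad(-153.2))
f=pose(*X,.1);print("lug tilt .1",f(np.array([[.0865,.0665,.009]])),"far",f(np.array([[-.0785,-.0585,-.022]])))
def run(o,c,tag,free):
    g=green(c).astype(np.float32);W=np.ones_like(g);W[225:]=0
    def cost(p):
        x,y,a,th,dz=free(p)
        return (np.abs(msil(lambda P:wp(o,c,P),pose(x,y,a,th,dz))-g)*W).sum()/g.sum()
    best=None
    for th0 in(0,.1):
        x0=np.array([X[0],X[1],X[2],th0,0])[:len(free(None))] if 0 else np.array([*X,th0])
        st=np.diag([.004,.004,.03,.08])
        b=minimize(cost,x0,method='Nelder-Mead',options=dict(initial_simplex=x0+np.r_[np.zeros((1,4)),st],maxiter=250))
        print(tag,b.fun.round(4),b.x.round(4))
o,c=pickle.load(open("w_3.pkl","rb"));run(o,c,"w3",lambda p:(*p,0))
o,c=pickle.load(open("w_5.pkl","rb"));run(o,c,"w5",lambda p:(*p,0))
o,a,c=pickle.load(open("s_a.pkl","rb"));run(o,c,"sa",lambda p:(*p,0))
E
```

```text
lug tilt .1 [[ 0.48086128 -0.29264466  0.07231707]] far [[ 0.57049165 -0.11058984  0.021     ]]
w3 0.0232 [ 0.5262 -0.1957 -2.6774  0.0112]
w3 0.0249 [ 0.5263 -0.1954 -2.6662  0.0111]
w5 0.0099 [ 0.5264 -0.196  -2.6785  0.0158]
w5 0.0095 [ 0.5263 -0.196  -2.6781  0.0135]
sa 0.0128 [ 0.5262 -0.1967 -2.6724  0.1039]
sa 0.013 [ 0.5261 -0.1964 -2.6699  0.106 ]
```

Silhouette fit shows 0.10 rad of tilt with the lug following the gripper. Continuing the arc.

move_arm(
  commands=[
    [1, -5, 0, -1.4, 0],
    [1, -10, 0, -2.9, 0],
    [1, -15, 0, -4.5, 0],
    [1, -20, 0, -6.2, 0],
    [1, -20, 0, -6.2, 0],
  ],
)

```text
time: 5.48
position: [0.4836, -0.2833, 0.0987]
tool_rot: [0.573, 0.414, -0.573, 0.415]
ft_force: [-3.3, -2.0, 1.7]
grip_width: 0.0118
```

```bash
cat > tf.py <<'E'
from tiltfit import *
import sys
o,a,c=pickle.load(open(f"s_{sys.argv[1]}.pkl","rb"))
g=green(c).astype(np.float32);W=np.ones_like(g);W[225:]=0
th0=float(sys.argv[2]);x0=np.array([.5263,-.196,-2.675,th0,0]);n=5 if len(sys.argv)>3 else 4
cost=lambda p:(np.abs(msil(lambda P:wp(o,c,P),pose(*p))-g)*W).sum()/g.sum()
x0=x0[:n]
b=minimize(cost,x0,method='Nelder-Mead',options=dict(initial_simplex=x0+np.r_[np.zeros((1,n)),np.diag([.004,.004,.03,.08,.006][:n])],maxiter=400))
f=pose(*b.x);print(b.fun.round(4),b.x.round(4),"lug",f(np.array([[.0865,.0665,.009]]))[0].round(4),"grasp",(o["position"]+R.from_quat(o["tool_rot"]).as_matrix()[:,0]*.006).round(4),"far",f(np.array([[-.0785,-.0585,-.022]]))[0].round(4))
E
python3 snap.py b; python3 tf.py b .2; python3 tf.py b .2 z
```

```text
[ 0.4836 -0.2833  0.0987] [-3.3 -2.   1.7] [-0.62  0.51 -0.02] 0.011836879908398214 5.4833
0.0152 [ 0.527  -0.1968 -2.6619  0.213 ] lug [ 0.4843 -0.2851  0.0946] grasp [ 0.4836 -0.2833  0.0927] far [ 0.5696 -0.1087  0.021 ]
0.011 [ 0.5264 -0.1984 -2.6744  0.2587 -0.006 ] lug [ 0.4838 -0.2828  0.0974] grasp [ 0.4836 -0.2833  0.0927] far [ 0.5702 -0.1109  0.015 ]
```

View pics/s_b.png

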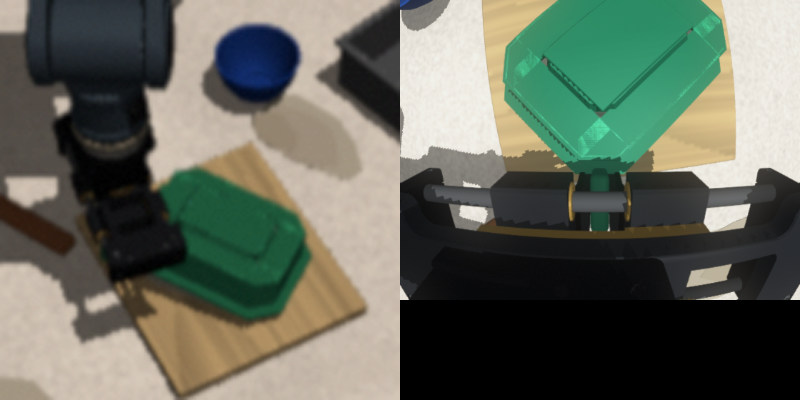

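move_arm(
  commands=[
    [1, -5, 0, -2, 0],
    [1, -10, 0, -4.1, 0],
    [1, -15, 0, -6.4, 0],
    [1, -20, 0, -8.8, 0],
    [1, -26, 0, -11.9, 0],
    [1, -26, 0, -11.9, 0],
    [1, -26, 0, -11.9, 0],
  ],
)

```text
time: 6.17
position: [0.4875, -0.2711, 0.1239]
tool_rot: [0.573, 0.414, -0.572, 0.415]
ft_force: [1.1, -0.2, 0.5]
grip_width: 0.0122
```

```bash
python3 snap.py c; python3 tf.py c .3; python3 tf.py c .3 z
```

```text
[ 0.4875 -0.2711  0.1239] [ 1.1 -0.2  0.5] [-0.06 -0.38 -0.1 ] 0.012180502848174905 6.1667
0.0143 [ 0.5277 -0.1959 -2.6803  0.3305] lug [ 0.4865 -0.2739  0.1169] grasp [ 0.4875 -0.2711  0.1179] far [ 0.5719 -0.1086  0.021 ]
0.0154 [ 5.2760e-01 -1.9500e-01 -2.6839e+00  3.1010e-01  2.0000e-03] lug [ 0.4856 -0.2747  0.1151] grasp [ 0.4875 -0.2711  0.1179] far [ 0.5722 -0.1079  0.023 ]
```

View pics/s_c.png

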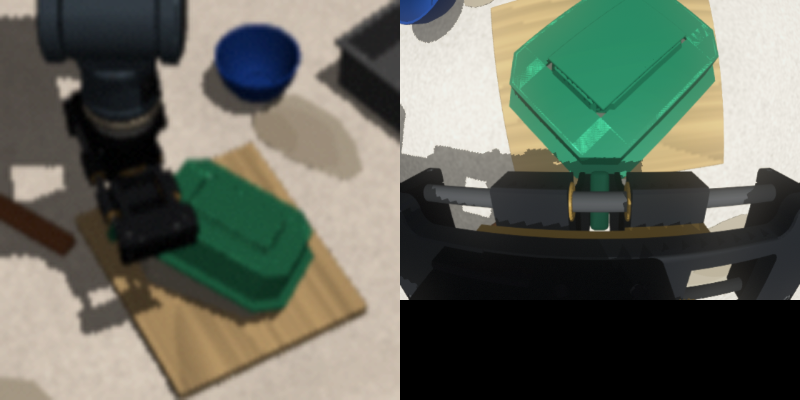

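Tilt is 0.33 rad with the far corner still on the board, so the form is loose. Now grip hard and lift straight up.

move_arm(
  commands=[
    [1, 0, 0, 0, 0],
    [1, 0, 0, 0, 0],
    [1, -4, 0, 0, 0],
    [1, -12, 0, 0, 0],
    [1, -24, 0, 0, 0],
    [1, -40, 0, 0, 0],
    [1, -56, 0, 0, 0],
    [1, -70, 0, 0, 0],
  ],
  newtons=60,
)

```text
time: 6.93
position: [0.4858, -0.2714, 0.1942]
tool_rot: [-0.572, -0.415, 0.573, -0.414]
ft_force: [1.5, -0.3, -0.9]
grip_width: 0.0115
```

move_arm(
  commands=[
    [1, -20, 0, 0, 0],
    [1, -40, 0, 0, 0],
    [1, -60, 0, 0, 0],
    [1, -75, 0, 0, 0],
    [1, -80, 0, 0, 0],
    [1, -80, 0, 0, 0],
  ],
)

```text
time: 7.43
position: [0.4867, -0.272, 0.2748]
tool_rot: [-0.573, -0.414, 0.573, -0.415]
ft_force: [-0.3, -0.5, -1.2]
grip_width: 0.0117
```

```bash
python3 snap.py d;  python3 - <<'E'
from h import *
o,a,w=pickle.load(open("s_d.pkl","rb"));cv2.imwrite("pics/wd.png",w["image"][:,:,::-1])
E
```

```text
[ 0.4867 -0.272   0.2748] [-0.3 -0.5 -1.2] [-0.18 -0.03  0.01] 0.0117192515347152 7.4333
```

View pics/s_d.png

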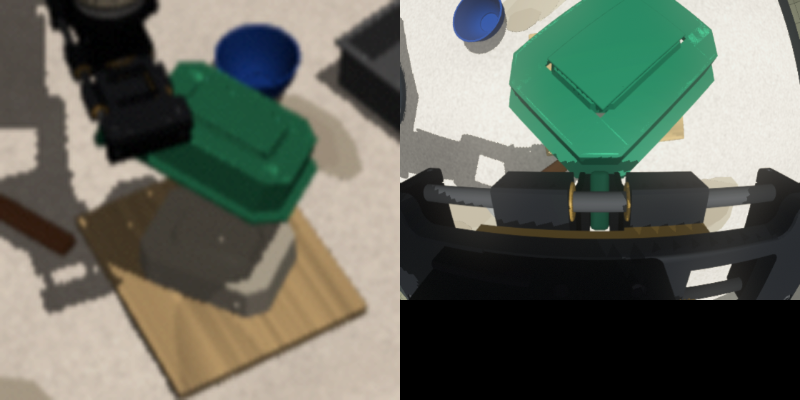

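View pics/wd.png

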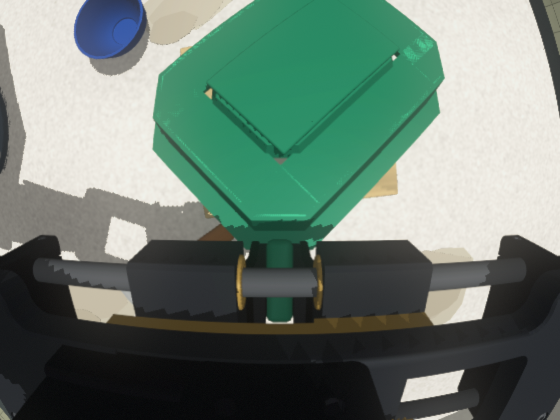

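move_arm(
  commands=[
    [1, 0, 30, 4, 0],
    [1, 0, 65, 9, 0],
    [1, 0, 100, 13, 0],
    [1, 0, 135, 18, 0],
    [1, 0, 170, 23, 0],
    [1, 0, 205, 28, 0],
    [1, 0, 235, 32, 0],
    [1, 0, 260, 35, 0],
  ],
)

```text
time: 8.2
position: [0.7236, -0.3869, 0.2698]
tool_rot: [-0.572, -0.416, 0.573, -0.413]
ft_force: [0.7, 0.6, -1.6]
grip_width: 0.0117
```

move_arm(
  commands=[
    [1, 0, 0, 0, 0],
    [1, 0, 0, 0, 0],
    [1, 20, 0, 0, 0],
    [1, 50, 0, 0, 0],
    [1, 80, 0, 0, 0],
    [1, 110, 0, 0, 0],
    [1, 125, 0, 0, 0],
    [1, 125, 0, 0, 0],
  ],
)

```text
time: 8.87
position: [0.7187, -0.3839, 0.1418]
tool_rot: [-0.571, -0.419, 0.574, -0.41]
ft_force: [-0.5, -0.1, -2.4]
grip_width: 0.0117
```

```bash
cat > hf.py <<'E'
from tiltfit import *
import sys
o,a,c=pickle.load(open(f"s_{sys.argv[1]}.pkl","rb"))
M=R.from_quat(o["tool_rot"]).as_matrix();G=o["position"]+M[:,0]*.006
g=green(c).astype(np.float32);W=np.ones_like(g);W[225:]=0
u=np.array([1,1,0])/2**.5;v=np.array([-1,1,0])/2**.5;lug=np.array([.0865,.0665,.009])
fin=np.rad2deg(np.arctan2(M[1,2],M[0,2]));fin=np.deg2rad(fin)
def hp(th,roll,dyaw,du,dz):
    Q=R.from_euler('z',fin-np.pi/4+dyaw)*R.from_rotvec(v*-th)*R.from_rotvec(u*roll)
    return lambda p:Q.apply(np.asarray(p)-lug)+G+M[:,2]*du+np.array([0,0,dz])
cost=lambda p:(np.abs(msil(lambda P:wp(o,c,P),hp(*p))-g)*W).sum()/g.sum()
x0=np.array([float(sys.argv[2]),0,0,0,0])
b=minimize(cost,x0,method='Nelder-Mead',options=dict(initial_simplex=x0+np.r_[np.zeros((1,5)),np.diag([.08,.03,.03,.004,.004])],maxiter=400))
f=hp(*b.x);print(b.fun.round(4),"th,roll,dyaw,du,dz",b.x.round(4));print("far",f([[-.0785,-.0585,-.022]])[0].round(4),"mid",f([[0,0,0]])[0].round(4),"lug",f([lug])[0].round(4),"G",G.round(4))
E
python3 hf.py d .33; python3 snap.py e 190 200 400 410; python3 hf.py e .33
```

```text
0.0146 th,roll,dyaw,du,dz [ 0.3416  0.0047  0.0033  0.0031 -0.0014]
far [ 0.5693 -0.1098  0.1696] mid [ 0.5298 -0.1852  0.2227] lug [ 0.4858 -0.2749  0.2674] G [ 0.4867 -0.272   0.2688]
[ 0.7187 -0.3839  0.1418] [-0.5 -0.1 -2.4] [-0.08  0.04  0.01] 0.011730511805873346 8.8667
0.0132 th,roll,dyaw,du,dz [ 0.3549 -0.01    0.0084  0.0019  0.0006]
far [ 0.8    -0.2214  0.0358] mid [ 0.7614 -0.2963  0.0902] lug [ 0.7181 -0.3856  0.1364] G [ 0.7187 -0.3838  0.1358]
```

View pics/s_e.png

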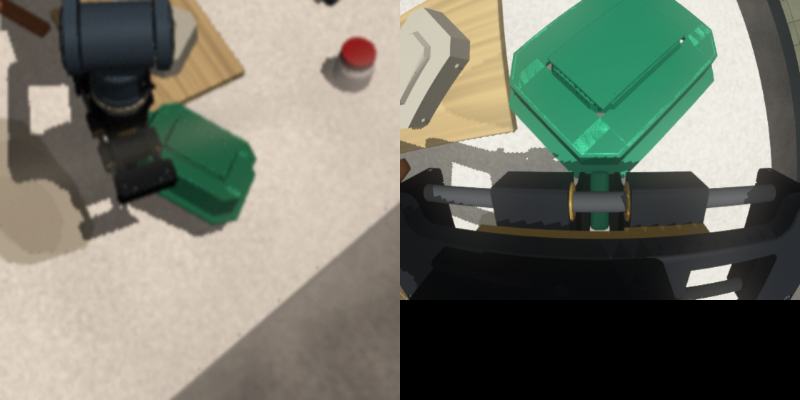

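move_arm(
  commands=[
    [1, 12, 0, 0, 0],
    [1, 24, 0, 0, 0],
    [1, 32, 0, 0, 0],
    [1, 35, 0, 0, 0],
    [1, 36, 0, 0, 0],
    [1, 36, 0, 0, 0],
  ],
)

```text
time: 9.47
position: [0.7226, -0.3863, 0.1118]
tool_rot: [-0.573, -0.415, 0.573, -0.414]
ft_force: [-1.3, 0.3, -1.5]
grip_width: 0.0112
```

```bash
python3 snap.py f 190 200 400 410; python3 hf.py f .33
```

```text
[ 0.7226 -0.3863  0.1118] [-1.3  0.3 -1.5] [-0.13  0.02  0.  ] 0.011205457250713 9.4667
0.0131 th,roll,dyaw,du,dz [ 3.539e-01 -5.600e-03  2.000e-03  2.000e-03  3.000e-04]
far [ 0.8051 -0.2244  0.0058] mid [ 0.766  -0.2991  0.06  ] lug [ 0.722  -0.3882  0.1061] G [ 0.7226 -0.3863  0.1058]
```

move_arm(
  commands=[
    [1, 3, 0, 0, 0],
    [1, 6, 0, 0, 0],
    [1, 8, 0, 0, 0],
    [1, 8, 0, 0, 0],
  ],
)

```text
time: 9.9
position: [0.723, -0.387, 0.105]
tool_rot: [0.573, 0.414, -0.573, 0.415]
ft_force: [0.3, -0.4, 3.0]
grip_width: 0.0113
```

move_arm(
  commands=[
    [1, 0, 0, 0, 0],
    [1, 0, 0, 0, 0],
    [1, 5, 0, 2.2, 0],
    [1, 10, 0, 4.3, 0],
    [1, 15, 0, 6.3, 0],
    [1, 20, 0, 8.1, 0],
    [1, 25, 0, 9.8, 0],
    [1, 25, 0, 9.8, 0],
  ],
  newtons=12,
)

```text
time: 10.57
position: [0.7187, -0.3957, 0.0771]
tool_rot: [-0.573, -0.415, 0.573, -0.413]
ft_force: [-0.3, -1.0, -0.4]
grip_width: 0.0116
```

```bash
python3 snap.py g 190 200 400 410; python3 hf.py g .25
```

```text
[ 0.7187 -0.3957  0.0771] [-0.3 -1.  -0.4] [-0.13 -0.19 -0.13] 0.011647550151659735 10.5667
0.0118 th,roll,dyaw,du,dz [ 2.378e-01  4.400e-03 -2.000e-04  1.000e-03  3.800e-03]
far [ 0.8056 -0.2233 -0.0034] mid [ 0.7642 -0.3033  0.0407] lug [ 0.7184 -0.3967  0.0749] G [ 0.7187 -0.3957  0.0711]
```

View pics/s_g.png

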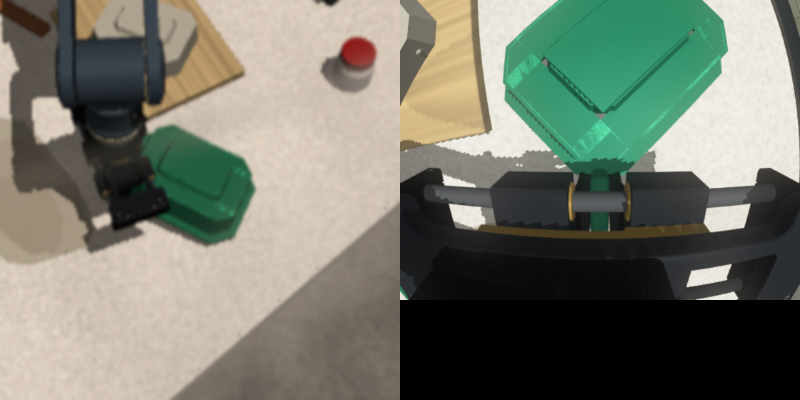

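move_arm(
  commands=[
    [1, 6, 0, 2.3, 0],
    [1, 12, 0, 4.4, 0],
    [1, 18, 0, 6.4, 0],
    [1, 24, 0, 8.2, 0],
    [1, 30, 0, 9.6, 0],
    [1, 35, 0, 10.6, 0],
    [1, 38, 0, 11, 0],
    [1, 38, 0, 11, 0],
  ],
)

```text
time: 11.33
position: [0.7157, -0.406, 0.0399]
tool_rot: [-0.573, -0.415, 0.573, -0.414]
ft_force: [0.7, 0.9, -0.5]
grip_width: 0.0119
```

```bash
python3 snap.py h 190 200 400 410; python3 hf.py h .05
```

```text
[ 0.7157 -0.406   0.0399] [ 0.7  0.9 -0.5] [ 0.1  -0.18 -0.06] 0.011876371336474947 11.3333
0.0099 th,roll,dyaw,du,dz [ 0.0395 -0.0012  0.0012  0.0023  0.0029]
far [ 0.8054 -0.2235 -0.0022] mid [ 0.762  -0.3103  0.0236] lug [ 0.715  -0.4082  0.0369] G [ 0.7157 -0.406   0.0339]
```

View pics/s_h.png

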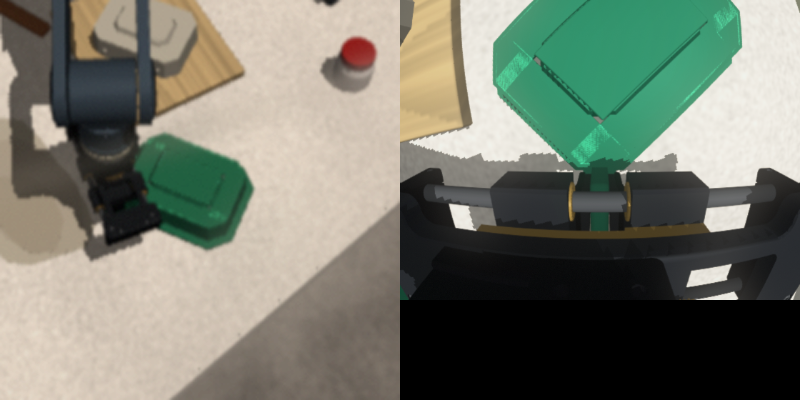

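Tilt is now only about 0.03 rad. Grip hard and lift.

move_arm(
  commands=[
    [1, 0, 0, 0, 0],
    [1, 0, 0, 0, 0],
    [1, 0, 0, 0, 0],
    [1, -8, 0, 0, 0],
    [1, -24, 0, 0, 0],
    [1, -48, 0, 0, 0],
    [1, -72, 0, 0, 0],
    [1, -96, 0, 0, 0],
  ],
  newtons=60,
)

```text
time: 12.1
position: [0.7166, -0.4064, 0.1403]
tool_rot: [0.573, 0.414, -0.573, 0.415]
ft_force: [-0.0, -0.2, -2.0]
grip_width: 0.0116
```

move_arm(
  commands=[
    [1, -24, 0, 0, 0],
    [1, -48, 0, 0, 0],
    [1, -72, 0, 0, 0],
    [1, -96, 0, 0, 0],
    [1, -110, 0, 0, 0],
    [1, -110, 0, 0, 0],
    [1, -110, 0, 0, 0],
  ],
)

```text
time: 12.68
position: [0.7168, -0.4065, 0.2504]
tool_rot: [0.573, 0.413, -0.572, 0.416]
ft_force: [-1.2, 1.0, -2.7]
grip_width: 0.0117
```

```bash
python3 snap.py i 190 130 400 340; python3 hf.py i .05; python3 - <<'E'
from h import *
o,_,_=pickle.load(open("s_i.pkl","rb"))
# lug target for mid over the tub, keeping yaw
plan(o,[.531-.047,.185-.0985,o["position"][2]]);print(o["q"].round(2))
E
```

```text
[ 0.7168 -0.4065  0.2504] [-1.2  1.  -2.7] [-0.14  0.02  0.01] 0.011690872892126312 12.6833
0.0094 th,roll,dyaw,du,dz [0.0368 0.0031 0.0004 0.0027 0.0027]
far [ 0.8065 -0.2244  0.2087] mid [ 0.7631 -0.3112  0.2342] lug [ 0.7159 -0.4091  0.2471] G [ 0.7168 -0.4065  0.2444]
tool axes x [ 0.003 -0.003 -1.   ] y [ 0.95  -0.313  0.004] z [-0.313 -0.95   0.002]
shift mm [  -2.2 -375.3 -395.5]
[-0.65  0.83  0.81 -0.    1.5  -0.33]
```

View pics/s_i.png

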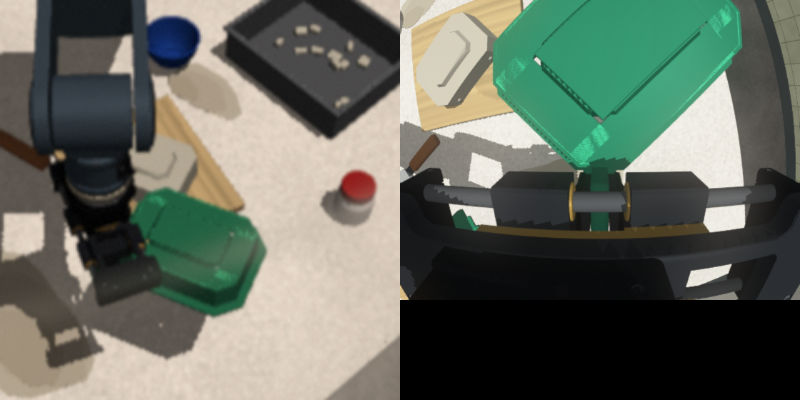

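move_arm(
  commands=[
    [1, 0, -10, -11, 0],
    [1, 0, -28, -30, 0],
    [1, 0, -50, -53, 0],
    [1, 0, -72, -76, 0],
    [1, 0, -96, -102, 0],
    [1, 0, -120, -127, 0],
    [1, 0, -144, -153, 0],
    [1, 0, -168, -178, 0],
  ],
)

```text
time: 13.45
position: [0.6104, -0.1825, 0.2454]
tool_rot: [-0.572, -0.416, 0.574, -0.413]
ft_force: [0.8, -0.3, -1.8]
grip_width: 0.0118
```

move_arm(
  commands=[
    [1, 0, -24, -26, 0],
    [1, 0, -48, -51, 0],
    [1, 0, -72, -77, 0],
    [1, 0, -96, -102, 0],
    [1, 0, -120, -127, 0],
    [1, 0, -144, -153, 0],
    [1, 0, -168, -178, 0],
    [1, 0, -185, -197, 0],
  ],
)

```text
time: 14.12
position: [0.4949, 0.0628, 0.2459]
tool_rot: [-0.571, -0.416, 0.574, -0.413]
ft_force: [-0.2, 0.0, -1.7]
grip_width: 0.0117
```

```bash
python3 snap.py j 240 50 450 260; python3 hf.py j .05; python3 - <<'E'
from h import *
o,_,_=pickle.load(open("s_j.pkl","rb"))
plan(o,[.485,.090,.2]);print(o["q"].round(2))
E
```

```text
[0.4949 0.0628 0.2459] [-0.2  0.  -1.7] [-0.17  0.04 -0.  ] 0.011709251131056728 14.1167
0.0101 th,roll,dyaw,du,dz [ 0.0466 -0.0096 -0.0034  0.0023  0.0037]
far [0.5848 0.2449 0.2028] mid [0.5414 0.1584 0.2294] lug [0.4941 0.0607 0.2436] G [0.4949 0.0628 0.2399]
tool axes x [-0.005  0.001 -1.   ] y [ 0.95  -0.312 -0.006] z [-0.312 -0.95   0.001]
shift mm [ 46.  -17.6 -22.8]
[-0.1   0.36  1.74  0.    1.04  0.22]
```

View pics/s_j.png

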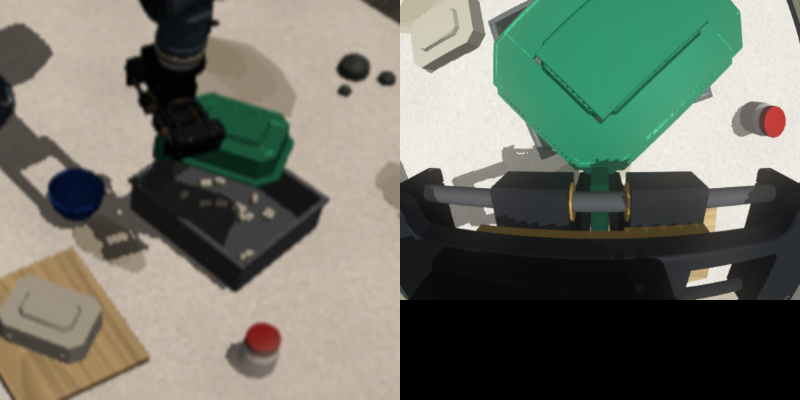

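move_arm(
  commands=[
    [1, 10, -6, -8, 0],
    [1, 22, -12, -16, 0],
    [1, 32, -17, -22, 0],
    [1, 38, -18, -22, 0],
    [1, 38, -18, -22, 0],
    [1, 38, -18, -22, 0],
    [1, 38, -18, -22, 0],
  ],
)

```text
time: 14.8
position: [0.4888, 0.0863, 0.2095]
tool_rot: [0.573, 0.414, -0.573, 0.415]
ft_force: [0.7, -0.1, -2.1]
grip_width: 0.012
```

```bash
python3 snap.py k 240 50 450 260; python3 hf.py k .05; python3 - <<'E'
from rig import robot
import cv2
from h import *
c=robot.camera("top");cv2.imwrite("pics/topk.png",c["image"][:,:,::-1])
o,_,_=pickle.load(open("s_k.pkl","rb"));print(o["joint_velocities"].round(3))
# tile in place? compare its mask with the prediction
r=robot.regions_of(c,"cast");print([(round(d["p"],2),d["bbox"]) for d in r])
q=proj(c,np.c_[octa(.075,.055,.02),np.full(8,.018)]@R.from_euler('z',-2.675).as_matrix().T+[.5263,-.196,0]);print(q.min(0),q.max(0))
E
```

```text
[0.4888 0.0863 0.2095] [ 0.7 -0.1 -2.1] [-0.14 -0.02 -0.01] 0.011968066201591486 14.8
0.0114 th,roll,dyaw,du,dz [ 0.0438 -0.0101 -0.0026  0.0024  0.004 ]
far [0.5789 0.2683 0.1673] mid [0.5355 0.1817 0.1936] lug [0.4881 0.084  0.2075] G [0.4888 0.0863 0.2035]
[-0.001 -0.01  -0.004  0.002  0.002  0.002]
[(0.85, [274.9, 185.3, 314.3, 230.4])]
[273.36815699 185.30076788] [313.16857753 229.27075651]
```

View pics/s_k.png

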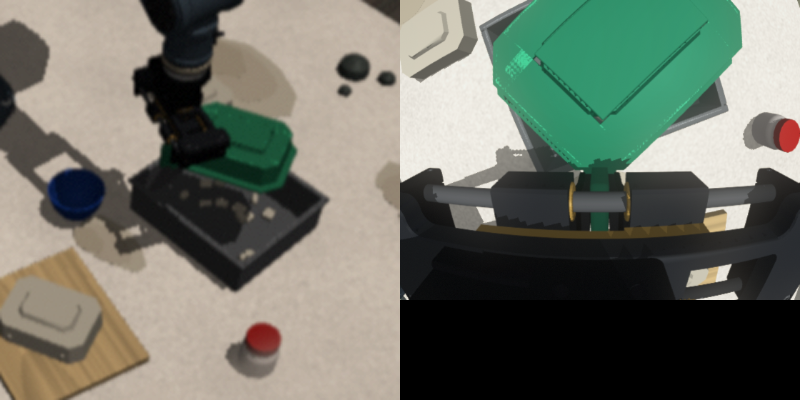

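View pics/topk.png

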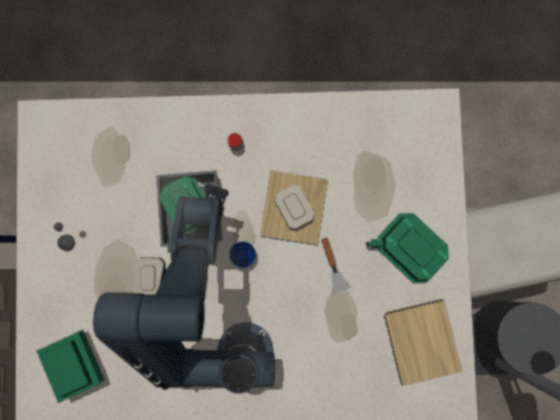

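move_arm(
  commands=[
    [1, 3, -4, -2, 0],
    [1, 3, -4, -2, 0],
    [1, 3, -4, -2, 0],
    [1, 3, -4, -2, 0],
    [1, 3, -4, -2, 0],
    [1, 3, -4, -2, 0],
  ],
)

```text
time: 15.5
position: [0.485, 0.0901, 0.2064]
tool_rot: [0.573, 0.414, -0.573, 0.415]
ft_force: [-0.3, -0.8, -1.3]
grip_width: 0.0119
```

```bash
python3 snap.py l 240 50 450 260; python3 hf.py l .05; python3 -c "
from rig import robot
print(robot.get_obs()['joint_velocities'].round(3));print(robot.hand_in())"
```

```text
[0.485  0.0901 0.2064] [-0.3 -0.8 -1.3] [-0.16 -0.02 -0.07] 0.0118706455164381 15.5
0.0112 th,roll,dyaw,du,dz [ 0.0417 -0.0033 -0.0001  0.0027  0.0036]
far [0.5746 0.2721 0.1644] mid [0.5312 0.1855 0.1904] lug [0.4841 0.0876 0.204 ] G [0.485  0.0901 0.2004]
[ 0.001  0.     0.     0.001 -0.    -0.   ]
the job is handed in; nothing more can be done
None
```

I peeled the small green form off the tile and handed the job in at about 15.5 s, with the form held still over the middle of the crumb tub. `hand_in()` reports no verdict.

- **Peel:** I took the lug with a light 12 N grip and raised it along an arc to about 0.33 rad. The fit showed the far corner still on the board at that point. I then gripped at 60 N and lifted the form straight up, clear of the tile.
- **Levelling:** The form was still tilted in the jaws, so I touched its far corner down on bare bench beyond the board. I lowered it to near level there with a light grip, then gripped at 60 N again. This step was not in the task wording.
- **Final pose:** The form's middle is at (0.531, 0.186). I measured the tub's middle at (0.531, 0.185). The underside is about 90 mm above the rim, hollow side down, with about 0.04 rad of tilt left. The grip is at 60 N and the joint speeds are near zero.
- **Tile and other things:** After the lift, the tile's outline matched its earlier place within about 1.5 pixels (roughly 5 mm) in the top view. By eye, nothing else looked moved in the last top picture.
- **Disagreements between checks:** During the peel the wrist force never clearly showed the expected pull of about 6 N, so I relied on the image fits. One freer fit, at about 0.2 rad of tilt, put the far corner 6 mm lower than the board allows. I treated that as fit error.

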